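Close a tray's snap rivet with the setting pliers

TASK

One of the two bun trays still has its end rivet open: the white cap inside its near end wall stands off the board. Take the rivet pliers from their stand, set them squarely over the rivet with the throat resting lightly on the wall's rim, and keep it resting there while you squeeze until the cap clicks home, without cracking the cap, crushing the board or shoving the tray about. Then put the pliers back upright in their stand, let go, and leave everything else as it was.

Things in the scene. Friction and masses are not known exactly. Their poses are not given: they have to be found in the camera images.
- tray: The open tray: corrugated board, 267 mm long, 110 wide, 65 high, loose on the table, 0.6 to 0.9 kg with the six buns in its far part; the first 80 mm behind its near end wall are empty. Origin on the table under the middle of that wall, at its mid-thickness (wall 5 mm thick). x runs from this wall to the far end, y along the wall, z up.
- rim: Top edge (12 mm) of the open tray's near end wall; origin in its middle on the very top, 65 mm above the table; axes as the tray's. The board is crushed by more than 20 N on it. A two-part plastic rivet goes through the wall 27 mm straight below: fixed head (18 mm across, 3 mm thick) on the outside (-x), cap on the inside (+x). Over head, wall and cap it measures 18 mm open, 13 mm closed.
- cap_face (a point): Centre of the free (+x) face of the rivet's cap, a white disc 16 mm across, 5 mm thick, started on its stud by hand, 38 mm above the table. The face stands 12.5 mm from the wall's mid-plane when open (a 5 mm gap shows under the cap) and 7.5 mm when home. Axes as the tray's.
- cap: The rivet's cap (pose: see cap_face). It is thin plastic and cracks if the jaws squeeze it with more than 60 N.
- cap_travel (a joint): How far the cap is pressed on its stud: 0 m open, 0.005 m home, flat against the wall. It yields a little, resists with up to about 12 N over the first half and then snaps home by itself and stays.
- pliers: Rivet-setting pliers, 0.26 kg, 14 mm thick, standing jaws down in the stand. Origin on the hinge axis; y is the hinge axis, x the direction in which handles and jaws close, z up towards the handles. The frame is fixed in the lever whose handle is at +x and leans by half the closing angle as they close. Jaw tips 54 mm below the hinge, 52 mm over their outsides when open.
- throat (a point): The pliers' throat: underside of the round 30 mm hinge boss, on the centre line 15 mm below the hinge axis (frame as the pliers'). It rests on the rim of a wall put between the jaws; on the tray's rim it brings the jaw pads level with the rivet. The jaws stand 4 mm clear of an open rivet on either side when the pliers are open and centred on it.
- jaw_mid (a point): Point on the pliers' centre line level with the middle of the jaw pads, 42 mm below the hinge axis (frame as the pliers'). The two round flat pads are 20 mm across; they face each other 26 mm apart when open, 13 mm apart and parallel at 0.31 rad.
- handles (a point): Where to grip the pliers: on the centre line between the rubber handles, 66 mm above the hinge axis (handles end at 90 mm). Along the pliers' x the handles measure 52 mm over all when open, 32 mm when closed on a set rivet; their backs are bowed outwards. Squeezing them closes the jaws; it also drives the pliers some 5 mm down out of the grip.
- pliers_b (a joint): Closing angle of the pliers: 0 rad open (held by a spring), 0.18 when the pads meet an open rivet, about 0.31 when it is home. Squeezing force on each handle: about 17 N at the start, 21 N when the pads meet the rivet, 26 to 30 N for the click, 32 N when closed firmly on it; beyond about 70 N the cap cracks.
- stand: The pliers' stainless stand, fixed: base plate 110 x 90 mm, 8 mm thick, with a socket in its middle, 64 mm (x) by 23 mm (y) inside, flared mouth 49 mm above the table. Origin on the table under its centre. The pliers stand in it upright, jaw tips on the base plate, hinge axis 60 mm above the table, their x along the stand's x, either way round.
- tray_done: The finished tray, like the open one but full of buns and with its rivet closed, 0.75 kg. Leave it alone. Origin and axes as for the open tray.
- pot: Fixed steel pot, 90 mm across, 110 mm high, tongs and a brush in it up to 220 mm; on the other side of the trays from the stand. Origin under its centre.
- bun_loose: A loose bun, 54 mm across, 32 mm high, bystander.
- seeds: Jar of seeds, 54 mm across, 110 mm high, bystander.
- scraper: Dough scraper lying flat, 110 x 90 mm, 20 mm high, bystander.
- tongs: Serving tongs lying flat, 240 mm long, 15 mm high, bystander.
- tub: Clear tub of spare rivets, 90 x 70 mm, 35 mm high, bystander.
Not all that is in view belongs to the job. Leave any yellow look-alike of the pliers alone.

How it is judged:
On the way, in this order (a step that is already met when the one before it is completed fails the run):
1. the pliers' throat rests on the rim of the wall, jaws either side of the still open rivet (pads within 6 mm of it along and up the wall) (contact force between pliers and rim above 0.5 N and value of joint cap_travel below 0.003 m and x of jaw_mid in the frame of tray between -0.015 and 0.015 m and y of jaw_mid in the frame of tray between -0.006 and 0.006 m and z of jaw_mid in the frame of tray between 0.032 and 0.044 m), for 0.1 s.
2. the cap is home with the pliers closed on it, their throat still on the rim and the pads square over it (pads within 6 mm of the rivet along and up the wall) (value of joint cap_travel above 0.0043 m and value of joint pliers_b above 0.2 rad and contact force between pliers and rim above 0.5 N and x of jaw_mid in the frame of tray between -0.015 and 0.015 m and y of jaw_mid in the frame of tray between -0.006 and 0.006 m and z of jaw_mid in the frame of tray between 0.032 and 0.044 m), for 0.05 s.
At the end, for the whole second after the job is handed in: The cap is home on its stud (pressed more than 4.3 of its 5 mm), the pliers stand at rest and upright (within 0.2 rad) in their stand with the jaws down in the socket, and the tray stands level within 25 mm of where it was (value of joint cap_travel above 0.0043 m and x of pliers in the frame of stand between -0.015 and 0.015 m and y of pliers in the frame of stand between -0.012 and 0.012 m and z of pliers in the frame of stand below 0.066 m and angle between pliers's own z axis and vertical below 0.2 rad and linear speed of each of pliers, tray below 0.02 m/s and distance of tray from where it was at the start of the episode below 0.025 m and angle between tray's own z axis and vertical below 0.05 rad); the robot touches nothing.
It fails at once if the pliers press on the rim of the tray's wall with more than 20 N (the board is crushed) (contact force between pliers and rim above 20 N).
It fails at once if the pliers squeeze the cap with more than 60 N (it cracks) (contact force between pliers and cap above 60 N).
It fails at once if the robot's fingers press on the cap themselves (contact force between the fingers and cap above 1 N).
It fails at once if one of the two trays is shoved more than 25 mm (distance of any of tray, tray_done from where it was at the start of the episode above 0.025 m).
It fails at once if a bystander is moved more than 20 mm (distance of any of bun_loose, seeds, scraper, tongs, tub from where it was at the start of the episode above 0.02 m).
It also fails if it takes over 61 s, if anything falls off the work surface, if the arm or the gripper's body presses on something with over 40 N, if the wrist force passes 120 N, or if a joint passes its speed limit or range.

ROBOT

A 7-joint arm with a two-finger parallel gripper is mounted at the origin on the work surface. World frame = base frame: x ahead of the robot, y to its left, z up, the work surface at z = 0. Lengths are in m, angles in rad, forces in N, time in s.
With the tool pointing down it reaches from about 0.425 to 0.95 m from the base axis. Payload 4.7 kg.
Tool frame: the origin (TCP) lies midway between the tips of the shut fingers; the grasp point (between the pads) lies behind it (ctrl.grip_depth is the z of the grasp point in the tool frame, in m); z points along the fingers, y is the direction in which the jaws open and shut (so a half turn about z gives the same grasp; the last joint's range is limited). The gripper opens to 85 mm and grips with 20 to 120 N. Pads are 22 mm wide; open, the fingers measure 114 mm over their backs; the gripper's body (76 mm by 85 mm) begins 54 mm behind the grasp point. The pads swing forward as they close: fully open they stand 13 mm farther back than shut.
Start: joints at [-1.172, 0.469, -0.049, 1.532, 0.024, 1.141, -0.082], TCP at [0.28, 0.614, 0.231] pointing down, gripper open.
Joint ranges: [-2.59, 2.59], [-0.33, 1.99], [-1.39, 1.29], [0.1, 2.45], [-1.04, 4.18], [0.21, 1.99], [-2.66, 2.66]. Speed limits (rad/s): [2.57, 2.57, 3.14, 3.14, 3.14, 3.14, 3.14].

INTERFACE

Orientations are given as a rotation vector (axis times angle).
In Python, from station import ctrl gives the robot as it stands. The module is installed in compiled form; this text tells all that it offers.
- The arm moves only by the tool drive_tool, never from a script. Its argument "increments" is a list of rows, each a list of 4 numbers: the shift along the tool's x, y, z in cm, then the turn about the tool's z in degrees. A call has 1 to 20 rows; each row shifts and turns the pose as measured when the row begins, along the tool's axes as they then stand; what a row does not reach is not made up. A row lasts 1/8 s, in which the tool goes at most 62.5 mm and 10.7 degrees, less where a joint would pass 70% of its speed; a pose out of reach is approached as far as the arm can. A call is refused whole if a number of a shift passes 6.25 or a number of a turn 10.7, either way. A call with a gripper value outside its range is refused whole. "claw" is the closure, from -1 (fully open) to 1 (shut), so that 0 is half open, set as the call begins (left out, the last holds). The fingers move at their own pace and stop on an object; "squeeze" is the grip in N (left out, the last holds). Time passes only in rows, so rows that do not move let the fingers close. It gives the time, the measured TCP pose, the force and the opening at its end, in the units of the state.
- ctrl.sense(): the state, without advancing time (a new reading comes with each control period).
- ctrl.grab_frame(name): name is "scene" or "side" or "wrist"; returns the picture (400x640x3 uint8, blue, green, red); there is no depth.
- ctrl.camera_info(name): a dict with "fx", "fy", "cx", "cy" (pixels), "dist_coeffs" ([k1, k2, p1, p2, k3] as OpenCV has them; the pictures are not rectified), "extrinsics" (4x4, takes a point from camera to world coordinates). Camera axes: x right, y up, looking along -z (the intrinsics and any distortion apply to the point x, -y, -z); pixel columns grow to the right and rows downward; lengths in m; the calibration is good to about 2 mm. A picture is of the moment at which its call begins: read the wrist's pose just before it. camera_info takes no time and is no camera call; for the wrist camera it gives the pose at the moment of the call.
- ctrl.job_done(): hands the job in, once; it reports no verdict.
The state is a dict: "time": time; "joint_pos": joint angles; "qd": joint speeds; "effort": joint torques, N m; "ee_pos": TCP position; "tcp_rot": TCP orientation; "force": force on the tool from outside, world axes, zero at the start; "moment": the same for the moment, N m; "gripper_width": finger opening in m.
Only numpy, scipy, OpenCV 4.12 (cv2) and the standard library are available. Lean on these libraries where they do the work, as an engineer would, in place of code of your own. Each camera call takes 0.05 s, during which the arm holds its last target.

## Working session

There is one attempt and no reset: what is moved stays moved. The work goes in short steps, Python scripts to look and compute and a tool call to move; the robot and the scene stay as the last step left them, time stands still between calls to the robot, and variables do not carry over. Pictures are saved under pics/ and viewed, and the job is handed in when it is done.

Besides the shell and the picture viewer there is one more tool, called after ">>>" as name([rows], argument=value, ...), one row to a line, values as JSON. drive_tool: Moves the arm, as the interface text tells. Its arguments: {"type":"object","properties":{"increments":{"type":"array","items":{"type":"array","items":{"type":"number"}}},"claw":{"type":"number"},"squeeze":{"type":"number"}},"required":["increments"]}

```bash
mkdir -p pics; cat > h.py <<'E'
import numpy as np,cv2
from scipy.spatial.transform import Rotation as R
from station import ctrl
def save(n,img): cv2.imwrite('pics/'+n+'.png',img)
def proj(info,P):
    E=np.array(info['extrinsics']);P=np.atleast_2d(P);c=(P-E[:3,3])@E[:3,:3]
    c=c*[1,-1,-1]
    K=np.array([[info['fx'],0,info['cx']],[0,info['fy'],info['cy']],[0,0,1]])
    return cv2.projectPoints(c.astype(float),np.zeros(3),np.zeros(3),K,np.array(info['dist_coeffs'],float))[0].reshape(-1,2)
def ray(info,uv):
    K=np.array([[info['fx'],0,info['cx']],[0,info['fy'],info['cy']],[0,0,1]])
    p=cv2.undistortPoints(np.array(uv,float).reshape(-1,1,2),K,np.array(info['dist_coeffs'],float)).reshape(-1,2)
    E=np.array(info['extrinsics'])
    d=np.c_[p[:,0],-p[:,1],-np.ones(len(p))]@E[:3,:3].T
    return E[:3,3],d
def onz(info,uv,z):
    o,d=ray(info,uv); return o+d*((z-o[2])/d[:,2])[:,None]
E
python3 - <<'E'
from h import *
for n in ['scene','side','wrist']:
    print(n,ctrl.camera_info(n)); save(n+'0',ctrl.grab_frame(n))
print(ctrl.sense(),ctrl.grip_depth)
E
```

```text
scene {'fx': 494.53920295875116, 'fy': 494.53920295875116, 'cx': 320.37088612846657, 'cy': 194.90759904541807, 'dist_coeffs': array([-0.11820073,  0.        ,  0.        ,  0.        ,  0.        ]), 'extrinsics': array([[ 5.18973266e-01, -7.19626681e-01,  4.61307044e-01,
         1.15199272e+00],
       [ 8.54789962e-01,  4.36321462e-01, -2.80994132e-01,
        -3.68090560e-01],
       [ 9.32710602e-04,  5.40149073e-01,  8.41568838e-01,
         1.22057655e+00],
       [ 0.00000000e+00,  0.00000000e+00,  0.00000000e+00,
         1.00000000e+00]])}
side {'fx': 474.7967438079014, 'fy': 474.7967438079014, 'cx': 322.12109940763764, 'cy': 193.5824574764178, 'dist_coeffs': array([-0.04274843,  0.        ,  0.        ,  0.        ,  0.        ]), 'extrinsics': array([[ 0.91489586,  0.21370826, -0.34248262,  0.11278936],
       [-0.40338916,  0.45123003, -0.79603307, -0.94905668],
       [-0.0155804 ,  0.86644114,  0.49903608,  0.72880592],
       [ 0.        ,  0.        ,  0.        ,  1.        ]])}
wrist {'fx': 286.948371573152, 'fy': 286.948371573152, 'cx': 317.8553562200219, 'cy': 20
[... 350 characters left out ...]
       ]])}
{'time': 0.15, 'joint_pos': array([-1.17189334,  0.46928458, -0.04858651,  1.53342384,  0.02412055,
        1.14102104, -0.08228125]), 'qd': array([ 0.00045224, -0.00173975, -0.00183995, -0.00268135, -0.0007762 ,
       -0.00226805,  0.00161536]), 'effort': array([ 7.23536905e-04, -5.10766625e+01, -4.66689770e-02, -2.37979728e+01,
        1.07207021e-02,  5.40442808e-03,  1.09511964e-05]), 'ee_pos': array([0.27984442, 0.61375733, 0.2304815 ]), 'tcp_rot': array([-6.66753872e-01, -3.06975833e+00,  2.40153840e-03]), 'force': array([0.01153906, 0.05413602, 0.27114232]), 'moment': array([-1.69906956e-02, -4.92815809e-05, -2.88238073e-02]), 'gripper_width': 0.08532001246157975} -0.0187
```

View pics/scene0.png

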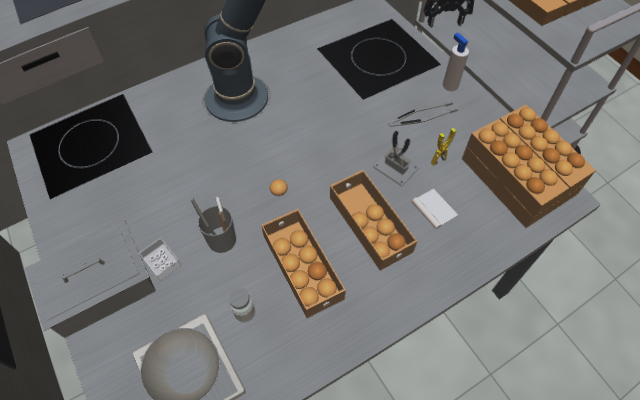

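View pics/side0.png

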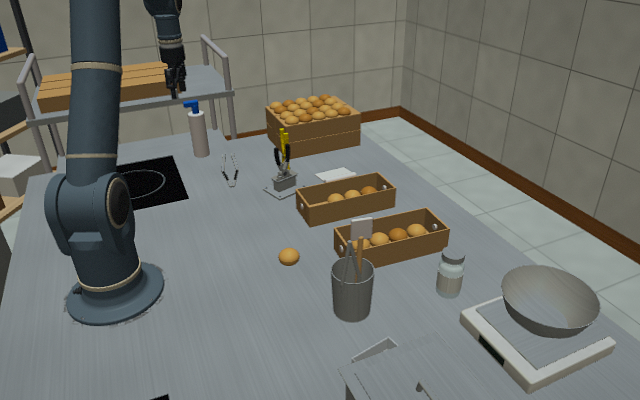

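View pics/wrist0.png

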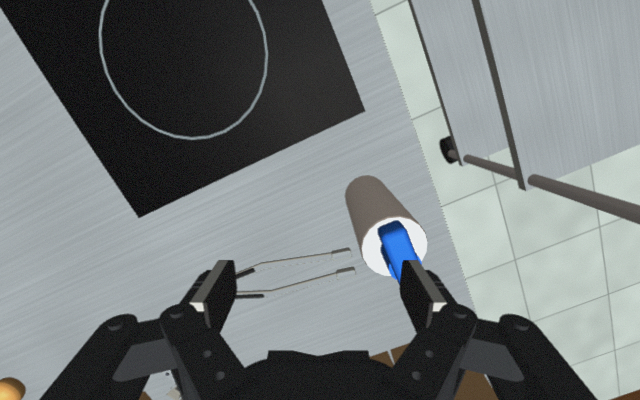

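The open tray is at scene (370,218), with its near end empty. The stand with the dark pliers is at (397,165), the yellow decoy at (445,148) and the pot at (217,230). I'll enlarge these areas.

```bash
python3 - <<'E'
from h import *
s=cv2.imread('pics/scene0.png');d=cv2.imread('pics/side0.png')
save('c1',cv2.resize(s[110:270,320:480],None,fx=3.75,fy=3.75,interpolation=cv2.INTER_CUBIC))
save('c2',cv2.resize(d[120:270,250:450],None,fx=4,fy=4,interpolation=cv2.INTER_CUBIC))
E
```

```text
(no output)
```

View pics/c1.png

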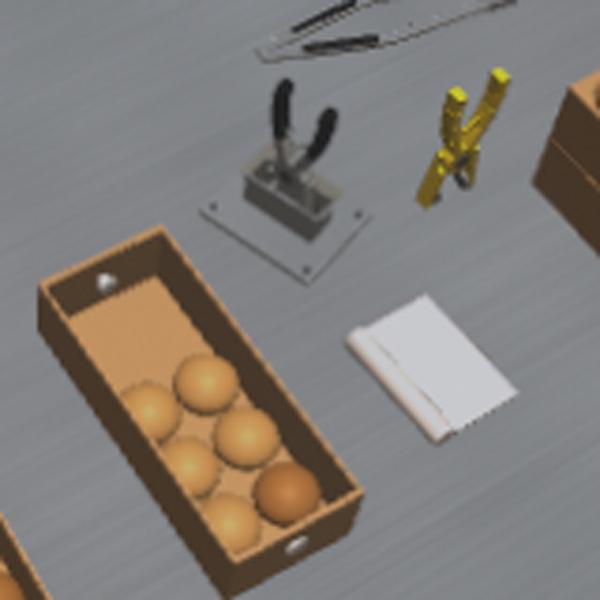

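View pics/c2.png

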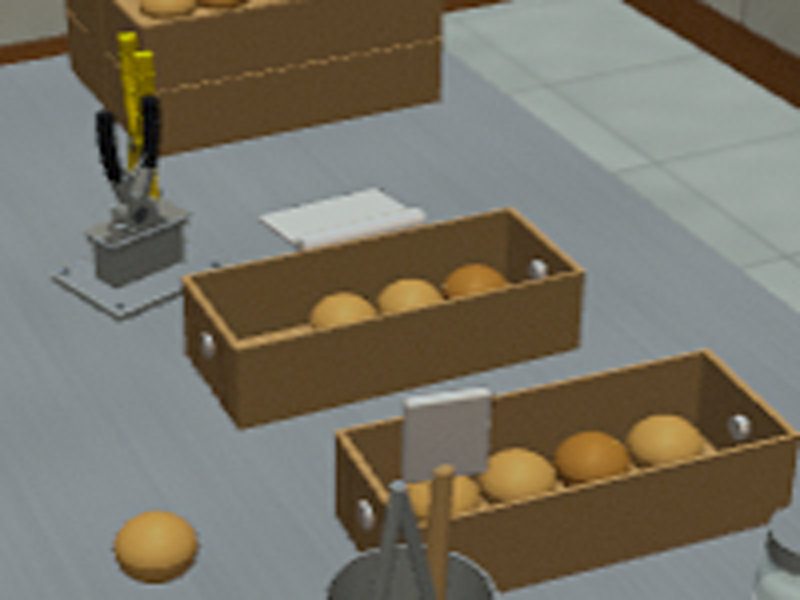

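```bash
python3 - <<'E'
from h import *
i=ctrl.camera_info('scene'); j=ctrl.camera_info('side')
f=lambda L:[(320+a/3.75,110+b/3.75) for a,b in L]
g=lambda L:[(250+a/4,120+b/4) for a,b in L]
T=onz(i,f([(40,287),(165,228),(362,492),(230,563)]),.065);print('tray',T)
print('side tray',onz(j,g([(238,347),(185,278),(512,209),(583,269)]),.065))
S=onz(i,f([(202,212),(308,283),(370,215)]),.008);print('stand',S)
print(np.linalg.norm(np.diff(T,axis=0),axis=1),np.linalg.norm(np.diff(S,axis=0),axis=1), (S[0]+S[2])/2)
print('side stand',onz(j,g([(53,277),(122,318)]),.008))
# handle ends: z .15
print('handles',onz(i,f([(285,82),(330,112)]),.148),onz(j,g([(105,116),(150,100)]),.148))
E
```

```text
tray [[0.50966855 0.05696251 0.065     ]
 [0.51320548 0.16749292 0.065     ]
 [0.77369229 0.1591222  0.065     ]
 [0.76999495 0.04833998 0.065     ]]
side tray [[0.50934894 0.0596873  0.065     ]
 [0.51110088 0.1627012  0.065     ]
 [0.77361019 0.1557832  0.065     ]
 [0.77317184 0.05289458 0.065     ]]
stand [[0.48403031 0.22846021 0.008     ]
 [0.58441272 0.26096955 0.008     ]
 [0.55706411 0.34383185 0.008     ]]
[0.11058699 0.26062127 0.1108439 ] [0.10551533 0.08725885] [0.52054721 0.28614603 0.008     ]
side stand [[0.45303994 0.30368708 0.008     ]
 [0.48078301 0.2215631  0.008     ]]
handles [[0.49401904 0.2822264  0.148     ]
 [0.53482014 0.29398067 0.148     ]] [[0.49538725 0.27567271 0.148     ]
 [0.53522195 0.28821642 0.148     ]]
```

```bash
cat >> h.py <<'E'
def plan(pos,yaw_y,n):
    """pos target TCP, yaw_y: world angle deg of tool y axis (mod 180 nearest)"""
    s=ctrl.sense();p=np.array(s['ee_pos']);M=R.from_rotvec(s['tcp_rot']).as_matrix()
    y=np.degrees(np.arctan2(M[1,1],M[0,1])); dy=(yaw_y-y+90)%180-90
    d=(np.array(pos)-p)/n; Q=R.from_matrix(M)
    print('now',p.round(4),'yaw',round(y,2),'tz',M[:,2].round(4),'w',round(s['gripper_width'],4),'F',np.round(s['force'],2),'M',np.round(s['moment'],2),'t',s['time'])
    for k in range(n):
        print([round(v,2) for v in Q.inv().apply(d)*100]+[round(-dy/n,2)],end=',')
        Q=Q*R.from_euler('z',-dy/n,degrees=True)
    print()
E
python3 - <<'E'
from h import *
plan([.515,.283,.28],17.3,9)
i=ctrl.camera_info('scene')
print(onz(i,[(320+430/3.75,110+205/3.75)],0),onz(i,[(320+505/3.75,110+75/3.75)],.15))
E
```

```text
now [0.2798 0.6138 0.2305] yaw 65.49 tz [-6.0e-04 -1.4e-03 -1.0e+00] w 0.0853 F [0.01 0.05 0.27] M [-0.02 -0.   -0.03] t 0.15
[np.float64(-3.9), np.float64(-2.26), np.float64(-0.55), np.float64(5.35)],[np.float64(-4.1), np.float64(-1.89), np.float64(-0.55), np.float64(5.35)],[np.float64(-4.25), np.float64(-1.5), np.float64(-0.55), np.float64(5.35)],[np.float64(-4.38), np.float64(-1.09), np.float64(-0.55), np.float64(5.35)],[np.float64(-4.46), np.float64(-0.68), np.float64(-0.55), np.float64(5.35)],[np.float64(-4.5), np.float64(-0.26), np.float64(-0.55), np.float64(5.35)],[np.float64(-4.51), np.float64(0.16), np.float64(-0.55), np.float64(5.35)],[np.float64(-4.47), np.float64(0.58), np.float64(-0.55), np.float64(5.35)],[np.float64(-4.4), np.float64(1.0), np.float64(-0.55), np.float64(5.35)],
[[0.57070725 0.39736487 0.        ]] [[0.5756776 0.4298046 0.15     ]]
```

>>> drive_tool([
  [0,0,-3,0],
  [-3.9,-2.3,-0.5,5.3],
  [-4.1,-1.9,-0.5,5.3],
  [-4.3,-1.5,-0.5,5.3],
  [-4.4,-1.1,0,5.3],
  [-4.5,-0.7,0,5.3],
  [-4.5,-0.3,0,5.3],
  [-4.5,0.2,0,5.3],
  [-4.5,0.6,0,5.3],
  [-4.4,1.0,0,5.3],
  [0,0,0,0],
  [0,0,0,0],
])

```text
time: 1.65
ee_pos: [0.5182, 0.2688, 0.2731]
tcp_rot: [-1.882, -2.514, 0.013]
force: [-0.5, 0.6, -0.6]
gripper_width: 0.0852
```

```bash
python3 - <<'E'
from h import *
save('w1',ctrl.grab_frame('wrist')); plan([.515,.283,.25],17.3,2)
E
```

```text
now [0.5184 0.2684 0.2731] yaw 16.35 tz [-0.005  -0.0068 -1.    ] w 0.0853 F [-0.29 -0.97  0.06] M [-0.05 -0.05 -0.02] t 1.7
[np.float64(0.76), np.float64(0.05), np.float64(1.15), np.float64(-0.48)],[np.float64(0.76), np.float64(0.06), np.float64(1.15), np.float64(-0.48)],
```

View pics/w1.png

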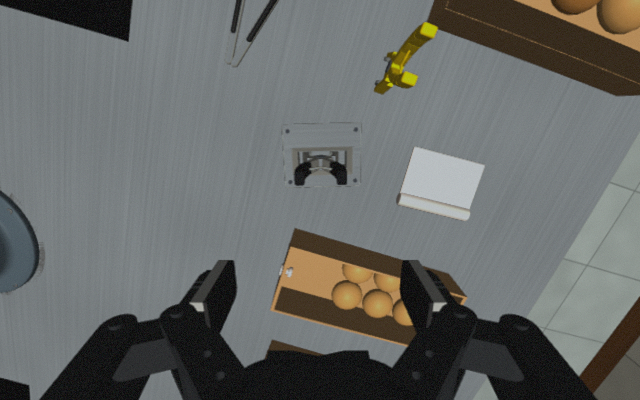

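The wrist view shows the stand plate at (283–361, 123–188), with the pliers' handles at about (321,172). The tray's near wall is at left, (272–295, 230–310).

```bash
python3 - <<'E'
from h import *
import pickle
i=ctrl.camera_info('wrist'); pickle.dump(i,open('w1.pkl','wb'))
s=cv2.imread('pics/w1.png')
save('w1a',cv2.resize(s[115:200,265:380],None,fx=6,fy=6,interpolation=cv2.INTER_CUBIC))
save('w1b',cv2.resize(s[220:350,260:390],None,fx=4.6,fy=4.6,interpolation=cv2.INTER_CUBIC))
E
```

```text
(no output)
```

View pics/w1a.png

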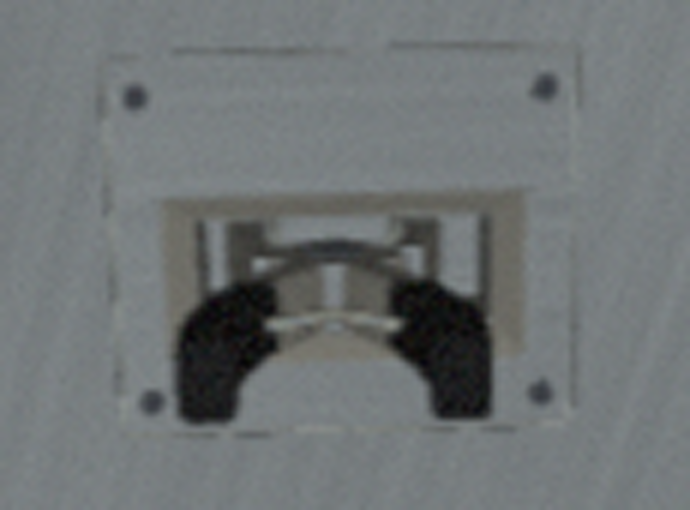

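View pics/w1b.png

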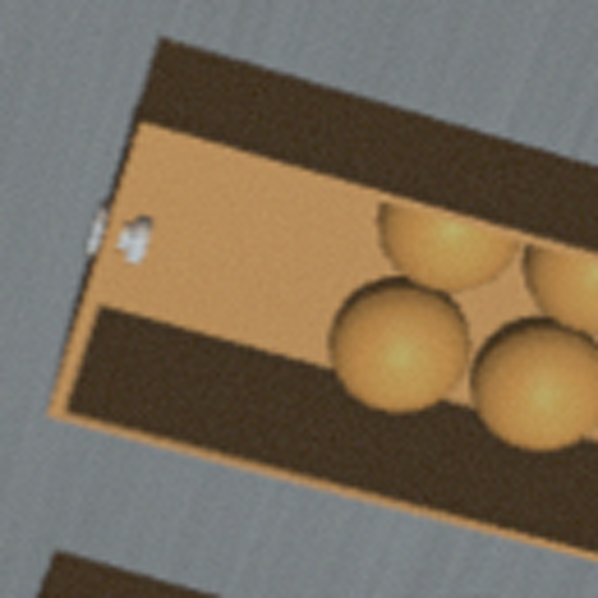

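```bash
python3 - <<'E'
from h import *
import pickle
i=pickle.load(open('w1.pkl','rb')); print(i['extrinsics'].round(3))
f=lambda L:[(265+a/6,115+b/6) for a,b in L]
g=lambda L:[(260+a/4.6,220+b/4.6) for a,b in L]
P=onz(i,f([(103,52),(576,45),(574,428),(122,434)]),.008);print(P,P.mean(0))
B=onz(i,f([(135,97),(545,87),(541,392),(151,401)]),.008);print('bolts',B.mean(0),np.degrees(np.arctan2(*(B[1]-B[0])[1::-1])),np.degrees(np.arctan2(*(B[2]-B[3])[1::-1])))
# socket mouth outer: 
M=onz(i,f([(163,203),(525,190),(520,355)]),.049);print('mouth',M,(M[0]+M[2])/2)
H=onz(i,f([(178,420),(490,418)]),.148);print('handle',H,H.mean(0),np.linalg.norm(H[0]-H[1]),np.degrees(np.arctan2(*(H[1]-H[0])[1::-1])))
# pred: project points of the model stand (c, yaw) handle ends
T=onz(i,g([(160,38),(50,413)]),.065);print('tray',T,T.mean(0),np.linalg.norm(T[0]-T[1]),np.degrees(np.arctan2(*(T[0]-T[1])[1::-1])))
print('cap',onz(i,g([(137,240)]),.038),'head',onz(i,g([(97,230)]),.038))
E
```

```text
[[ 0.959 -0.271 -0.084  0.496]
 [ 0.283  0.909  0.307  0.346]
 [-0.007 -0.318  0.948  0.415]
 [ 0.     0.     0.     1.   ]]
[[0.45126025 0.31384279 0.008     ]
 [0.55425617 0.34592906 0.008     ]
 [0.58328253 0.2606306  0.008     ]
 [0.47794371 0.2277186  0.008     ]] [0.51668566 0.28703026 0.008     ]
bolts [0.51665191 0.28647945 0.008     ] 17.852683749841173 17.914127200707195
mouth [[0.47548852 0.2908279  0.049     ]
 [0.5477134  0.3150676  0.049     ]
 [0.55793172 0.28129563 0.049     ]] [0.51671012 0.28606176 0.049     ]
handle [[0.49210215 0.27316863 0.148     ]
 [0.53979862 0.28769574 0.148     ]] [0.51595039 0.28043219 0.148     ] 0.049859698676069146 16.939373162600717
tray [[0.50634952 0.19362835 0.065     ]
 [0.50613718 0.05743851 0.065     ]] [0.50624335 0.12553343 0.065     ] 0.13619000041173834 89.91066642965474
cap [[0.5184565  0.11036159 0.038     ]] head [[0.50497425 0.11020726 0.038     ]]
```

```bash
python3 - <<'E'
from h import *
import pickle
i=pickle.load(open('w1.pkl','rb'))
g=lambda L:[(260+a/4.6,220+b/4.6) for a,b in L]
T=onz(i,g([(138,122),(50,413)]),.065);print('tray',T,T.mean(0),np.linalg.norm(T[0]-T[1]),np.degrees(np.arctan2(*(T[0]-T[1])[1::-1])))
T=onz(i,g([(50,413),(598,560)]),.065);print('dir',np.degrees(np.arctan2(*(T[1]-T[0])[1::-1])))
plan([.5155,.2868,.2],17.6,2)
E
```

```text
tray [[0.50706069 0.16587254 0.065     ]
 [0.50613718 0.05743851 0.065     ]] [0.50659893 0.11165553 0.065     ] 0.10843796367168083 89.51203303293278
dir -1.626402059074703
now [0.5184 0.2684 0.2731] yaw 16.35 tz [-0.005  -0.0068 -1.    ] w 0.0853 F [-0.29 -0.97  0.06] M [-0.05 -0.05 -0.02] t 1.7
[np.float64(0.94), np.float64(0.15), np.float64(3.65), np.float64(-0.63)],[np.float64(0.94), np.float64(0.16), np.float64(3.65), np.float64(-0.63)],
```

>>> drive_tool([
  [0.9,0.2,3,-0.6],
  [0.9,0.2,3,-0.6],
  [0,0,1.2,0],
  [0,0,0,0],
  [0,0,0,0],
])

```text
time: 2.33
ee_pos: [0.515, 0.2918, 0.201]
tcp_rot: [-1.844, -2.543, 0.007]
force: [0.4, 0.6, 0.5]
gripper_width: 0.0854
```

```bash
python3 - <<'E'
from h import *
plan([.5155,.2868,.108],17.6,4); print(ctrl.sense()['joint_pos'])
save('w2',ctrl.grab_frame('wrist'))
E
```

```text
now [0.515  0.2918 0.201 ] yaw 18.1 tz [-0.003  -0.0036 -1.    ] w 0.0854 F [0.42 0.55 0.5 ] M [-0.02 -0.06  0.04] t 2.325
[np.float64(-0.12), np.float64(-0.02), np.float64(2.33), np.float64(0.13)],[np.float64(-0.12), np.float64(-0.02), np.float64(2.33), np.float64(0.13)],[np.float64(-0.12), np.float64(-0.02), np.float64(2.33), np.float64(0.13)],[np.float64(-0.12), np.float64(-0.02), np.float64(2.33), np.float64(0.13)],
[-0.76698282  0.36538116  0.23294207  1.78075632 -0.09576092  1.01103532
 -0.18166499]
```

View pics/w2.png

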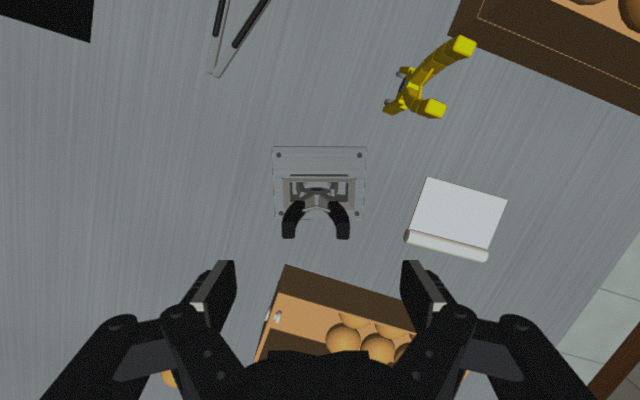

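>>> drive_tool([
  [-0.2,0,2,0.1],
  [-0.1,0,2,0.1],
  [-0.1,0,2,0],
  [-0.1,0,1.3,0],
  [0,0,0.8,0],
  [0,0,0,0],
  [0,0,0,0],
])

```text
time: 3.25
ee_pos: [0.5215, 0.2881, 0.1248]
tcp_rot: [1.849, 2.534, 0.013]
force: [0.4, -0.2, -0.2]
gripper_width: 0.0852
```

```bash
python3 - <<'E'
from h import *
plan([.5155,.2868,.108],17.6,1)
save('w3',ctrl.grab_frame('wrist'))
save('s3',cv2.resize(ctrl.grab_frame('side')[100:250,220:420],None,fx=4,fy=4,interpolation=cv2.INTER_CUBIC))
E
```

```text
now [0.5215 0.2881 0.1248] yaw 17.77 tz [ 0.0086  0.0042 -1.    ] w 0.0852 F [ 0.4  -0.24 -0.22] M [0.   0.05 0.07] t 3.25
[np.float64(0.06), np.float64(-0.62), np.float64(1.68), np.float64(0.17)],
```

View pics/w3.png

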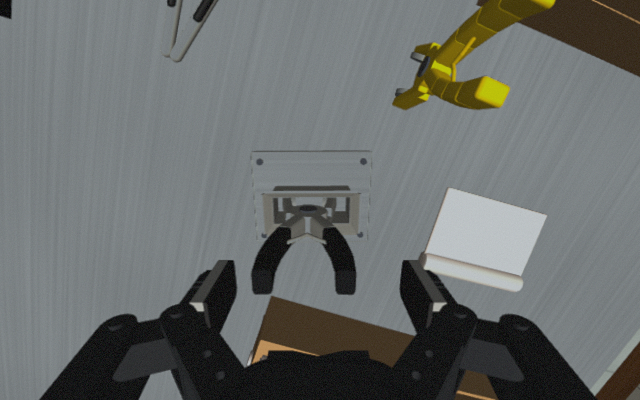

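View pics/s3.png

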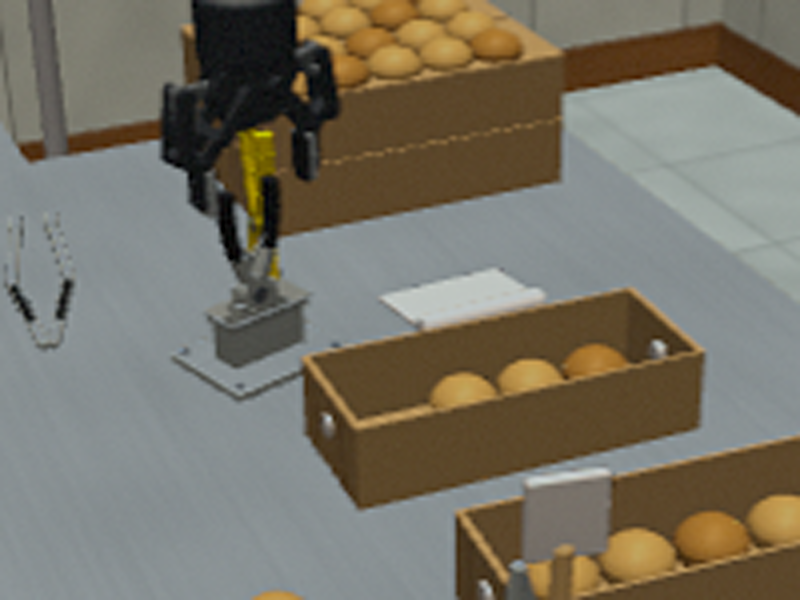

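>>> drive_tool([
  [0,-0.4,0.6,0.1],
  [0,-0.2,0.6,0],
  [0,0,0.4,0],
  [0,0,0,0],
  [0,0,0,0],
])

```text
time: 3.98
ee_pos: [0.5153, 0.2863, 0.1079]
tcp_rot: [1.851, 2.533, 0.014]
force: [0.6, -0.6, -0.5]
gripper_width: 0.0853
```

```bash
python3 - <<'E'
from h import *
plan([.5155,.2868,.106],17.6,1)
E
```

```text
now [0.5153 0.2863 0.1079] yaw 17.69 tz [ 0.0088  0.0045 -1.    ] w 0.0853 F [ 0.64 -0.56 -0.46] M [0.06 0.02 0.05] t 3.975
[np.float64(0.04), np.float64(0.03), np.float64(0.19), np.float64(0.09)],
```

>>> drive_tool([
  [0,0,0.2,0],
  [0,0,0,0],
  [0,0,0,0],
  [0,0,0,0],
  [0,0,0,0],
  [0,0,0,0],
], claw=-0.2, squeeze=20)

```text
time: 4.72
ee_pos: [0.5156, 0.2865, 0.1062]
tcp_rot: [1.851, 2.533, 0.015]
force: [0.2, 0.0, 0.4]
gripper_width: 0.0514
```

```bash
python3 - <<'E'
from h import *
plan([.5155,.2868,.106],17.6,1)
save('w4',ctrl.grab_frame('wrist'))
E
```

```text
now [0.5156 0.2865 0.1062] yaw 17.69 tz [ 0.0095  0.005  -0.9999] w 0.0514 F [0.2  0.01 0.38] M [ 0.   -0.   -0.05] t 4.725
[np.float64(0.03), np.float64(-0.0), np.float64(0.02), np.float64(0.09)],
```

View pics/w4.png

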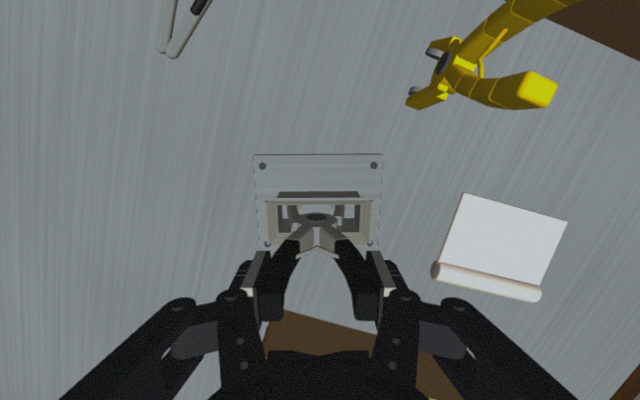

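>>> drive_tool([
  [0,0,0,0],
  [0,0,0,0],
  [0,0,0,0],
  [0,0,-0.5,0],
  [0,0,-0.5,0],
  [0,0,-0.5,0],
  [0,0,0,0],
  [0,0,0,0],
], claw=-0.14, squeeze=40)

```text
time: 5.78
ee_pos: [0.5151, 0.2862, 0.122]
tcp_rot: [1.851, 2.533, 0.014]
force: [0.8, 0.2, -2.5]
gripper_width: 0.0492
```

```bash
python3 - <<'E'
from h import *
plan([.5155,.2868,.106],17.6,1)
save('w5',ctrl.grab_frame('wrist'))
save('s5',cv2.resize(ctrl.grab_frame('side')[100:250,220:420],None,fx=4,fy=4,interpolation=cv2.INTER_CUBIC))
E
```

```text
now [0.5151 0.2862 0.122 ] yaw 17.68 tz [ 0.0086  0.0044 -1.    ] w 0.0492 F [ 0.84  0.25 -2.53] M [0.04 0.02 0.01] t 5.775
[np.float64(0.04), np.float64(0.04), np.float64(1.6), np.float64(0.08)],
```

View pics/w5.png

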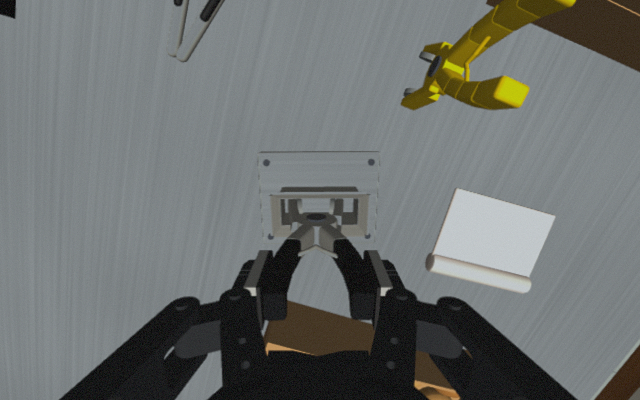

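View pics/s5.png

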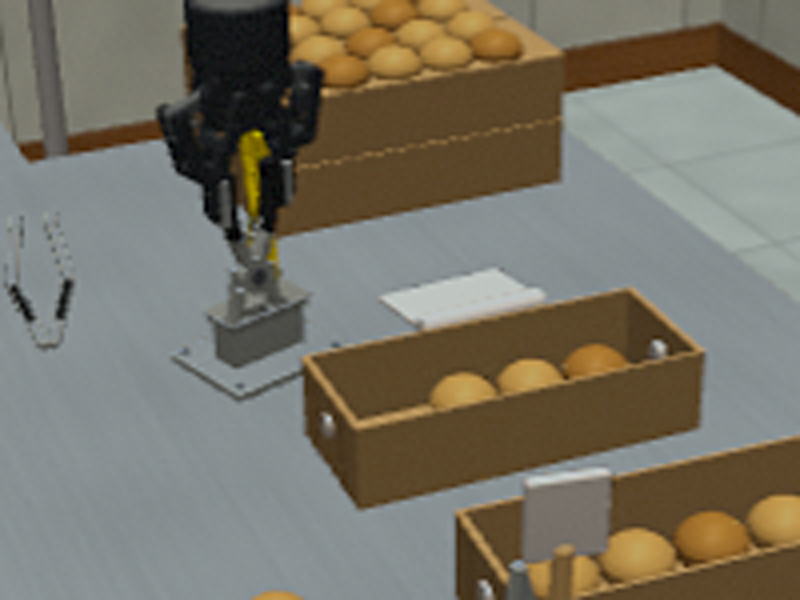

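>>> drive_tool([
  [0,0,-2,0],
  [0,0,-2,0],
  [0,0,-2,0],
  [0,0,-1.5,0],
  [0,0,0,0],
  [0,0,0,0],
])

```text
time: 6.62
ee_pos: [0.5132, 0.2851, 0.197]
tcp_rot: [1.852, 2.534, 0.007]
force: [-1.2, 0.2, -1.7]
gripper_width: 0.0487
```

```bash
python3 - <<'E'
from h import *
plan([.511,.1115,.205],-1.6,8)
E
```

```text
now [0.5132 0.2851 0.197 ] yaw 17.68 tz [ 0.0049  0.0018 -1.    ] w 0.0487 F [-1.17  0.21 -1.74] M [-0.01  0.03  0.03] t 6.625
[np.float64(-2.06), np.float64(-0.68), np.float64(-0.1), np.float64(2.41)],[np.float64(-2.09), np.float64(-0.6), np.float64(-0.1), np.float64(2.41)],[np.float64(-2.11), np.float64(-0.51), np.float64(-0.1), np.float64(2.41)],[np.float64(-2.13), np.float64(-0.42), np.float64(-0.1), np.float64(2.41)],[np.float64(-2.15), np.float64(-0.33), np.float64(-0.1), np.float64(2.41)],[np.float64(-2.16), np.float64(-0.24), np.float64(-0.1), np.float64(2.41)],[np.float64(-2.17), np.float64(-0.15), np.float64(-0.1), np.float64(2.41)],[np.float64(-2.17), np.float64(-0.06), np.float64(-0.1), np.float64(2.41)],
```

>>> drive_tool([
  [-2,-0.7,-0.1,2.4],
  [-2.1,-0.6,-0.1,2.4],
  [-2.1,-0.5,-0.1,2.4],
  [-2.1,-0.4,-0.1,2.4],
  [-2.1,-0.3,-0.1,2.4],
  [-2.1,-0.2,-0.1,2.4],
  [-2,-0.1,-0.1,2.4],
  [-1.5,0,0,2.4],
  [0,0,0,0],
  [0,0,0,0],
])

```text
time: 7.88
ee_pos: [0.5097, 0.1073, 0.203]
tcp_rot: [2.28, 2.158, 0.002]
force: [-0.3, 0.9, -2.2]
gripper_width: 0.0487
```

```bash
python3 - <<'E'
from h import *
import pickle
plan([.511,.1115,.205],-1.6,1)
pickle.dump(ctrl.camera_info('wrist'),open('w6.pkl','wb'))
save('w6',ctrl.grab_frame('wrist'))
f=ctrl.grab_frame('side'); save('s6f',f)
save('s6',cv2.resize(f[130:280,250:450],None,fx=4,fy=4,interpolation=cv2.INTER_CUBIC))
f=ctrl.grab_frame('scene'); save('f6f',f)
save('f6',cv2.resize(f[110:270,300:460],None,fx=3.75,fy=3.75,interpolation=cv2.INTER_CUBIC))
E
```

```text
now [0.5097 0.1073 0.203 ] yaw -3.14 tz [ 2.6e-03 -5.0e-04 -1.0e+00] w 0.0487 F [-0.29  0.9  -2.22] M [ 0.01 -0.03  0.04] t 7.875
[np.float64(0.43), np.float64(0.11), np.float64(-0.2), np.float64(-1.54)],
```

View pics/w6.png

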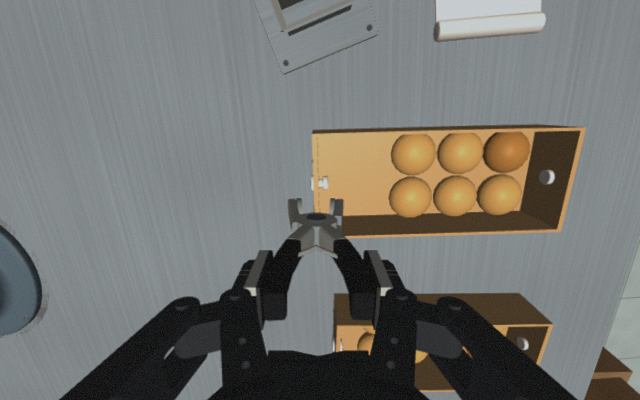

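View pics/s6.png

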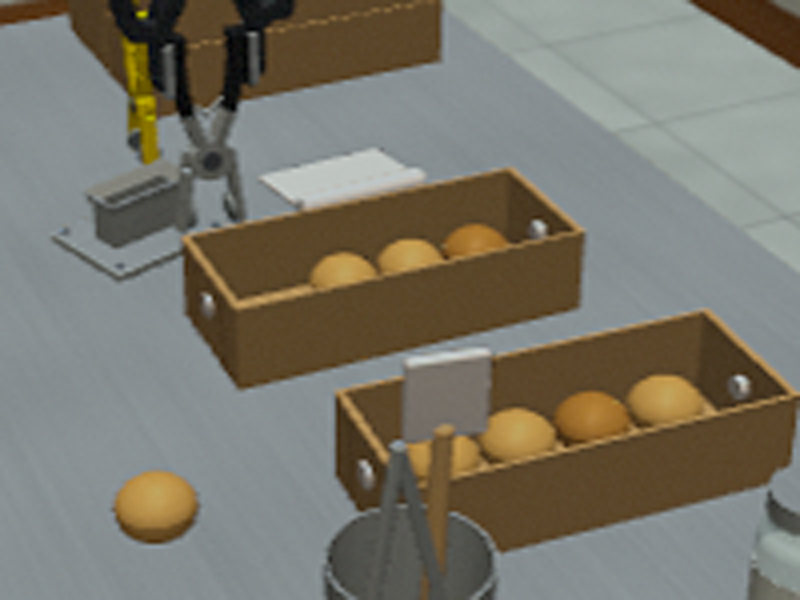

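View pics/f6.png

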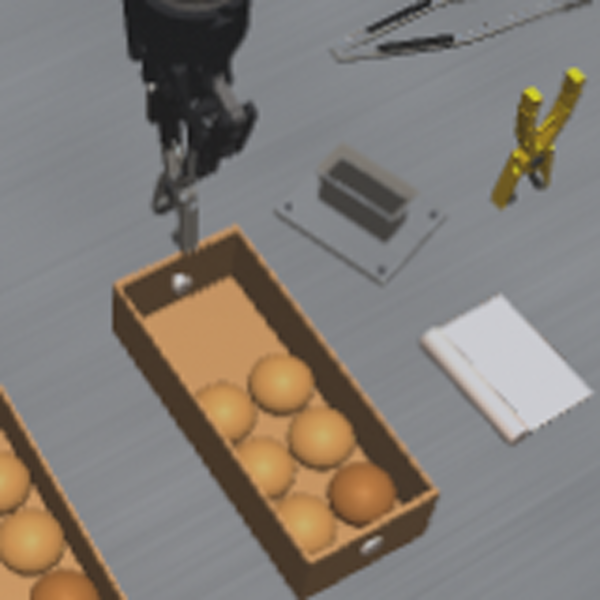

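The pliers hang over the near wall. In the wrist view the jaws are at (295–342, 200–220) and the rivet at (320,182). I'll zoom in to measure.

```bash
python3 - <<'E'
from h import *
s=cv2.imread('pics/w6.png')
save('w6a',cv2.resize(s[115:255,250:390],None,fx=4.25,fy=4.25,interpolation=cv2.INTER_CUBIC))
E
```

```text
(no output)
```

View pics/w6a.png

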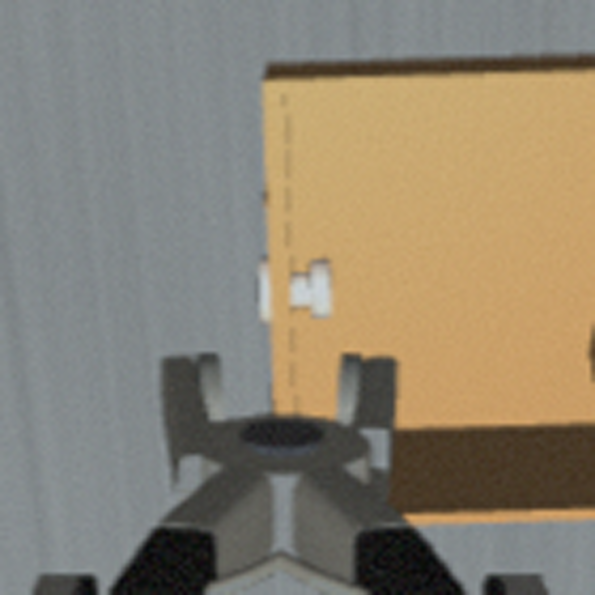

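```bash
python3 - <<'E'
from h import *
import pickle
i=pickle.load(open('w6.pkl','rb'))
g=lambda L:[(250+a/4.25,115+b/4.25) for a,b in L]
T=onz(i,g([(264,78),(272,400),(283,95),(293,400)]),.065);print('rim',T, [np.degrees(np.arctan2(*(b-a)[1::-1])) for a,b in ((T[1],T[0]),(T[3],T[2]))])
print('head',onz(i,g([(258,292),(270,292)]),.042)); print('cap',onz(i,g([(312,290),(330,290)]),.042), onz(i,g([(321,262),(321,318)]),.038))
J=onz(i,g([(161,355),(397,357),(219,355),(342,355)]),.110);print('jaws top',J,J[:2].mean(0),J[2:].mean(0))
print('jaws hinge',onz(i,g([(284,435),(167,440),(392,430)]),.157))
print(i['extrinsics'].round(3))
E
```

```text
rim [[0.50722763 0.16724675 0.065     ]
 [0.50466923 0.0910504  0.065     ]
 [0.51127363 0.1632966  0.065     ]
 [0.50976664 0.09077588 0.065     ]] [np.float64(88.07693850131746), np.float64(88.80955871545112)]
head [[0.50207614 0.11250021 0.042     ]
 [0.50513843 0.11233575 0.042     ]]
cap [[0.51588208 0.11228556 0.042     ]
 [0.5204744  0.11203994 0.042     ]] [[0.51857608 0.11855749 0.038     ]
 [0.51791119 0.10368506 0.038     ]]
jaws top [[0.48421238 0.11724103 0.11      ]
 [0.53172542 0.11426423 0.11      ]
 [0.49589092 0.11661185 0.11      ]
 [0.52065485 0.11528044 0.11      ]] [0.5079689  0.11575263 0.11      ] [0.50827289 0.11594614 0.11      ]
jaws hinge [[0.50904277 0.11635816 0.157     ]
 [0.4897021  0.1165161  0.157     ]
 [0.52685694 0.1162761  0.157     ]]
[[ 0.999  0.051  0.014  0.513]
 [-0.053  0.948  0.313  0.187]
 [ 0.003 -0.313  0.95   0.345]
 [ 0.     0.     0.     1.   ]]
```

>>> drive_tool([
  [0.4,0.25,1,-0.8],
  [0,0,1,-0.7],
  [0,0,0.8,0],
  [0,0,0.4,0],
  [0,0,0,0],
  [0,0,0,0],
])

```text
time: 8.78
ee_pos: [0.5122, 0.1127, 0.1677]
tcp_rot: [2.247, 2.194, -0.001]
force: [-0.6, -0.8, -1.3]
gripper_width: 0.049
```

```bash
cat > look.py <<'E'
from h import *
import pickle,sys
n=sys.argv[1]
plan([.5125,.1115,.165],-1.6,1)
pickle.dump(ctrl.camera_info('wrist'),open(n+'.pkl','wb'))
s=ctrl.grab_frame('wrist')
save(n,cv2.resize(s[115:255,250:390],None,fx=4.25,fy=4.25,interpolation=cv2.INTER_CUBIC))
E
python3 look.py w7
```

```text
now [0.5122 0.1127 0.1677] yaw -1.36 tz [ 8.0e-04 -1.3e-03 -1.0e+00] w 0.049 F [-0.63 -0.83 -1.32] M [ 0.01  0.03 -0.03] t 8.775
[np.float64(-0.12), np.float64(0.03), np.float64(0.27), np.float64(0.24)],
```

View pics/w7.png

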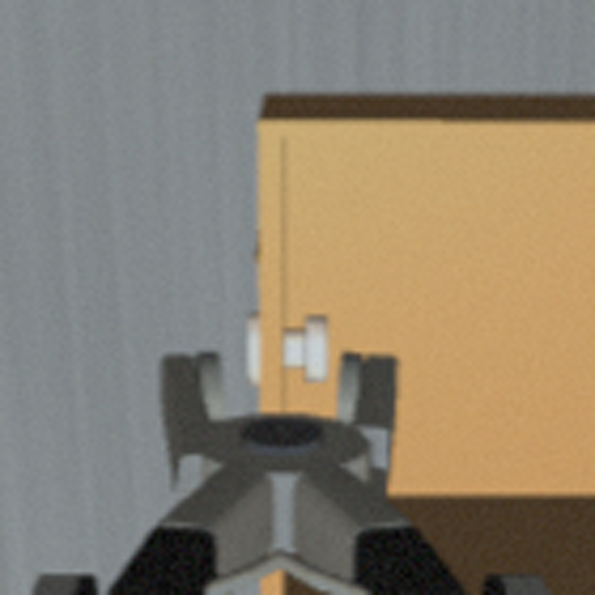

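```bash
python3 - <<'E'
from h import *
import pickle
i=pickle.load(open('w7.pkl','rb'))
g=lambda L:[(250+a/4.25,115+b/4.25) for a,b in L]
T=onz(i,g([(259,125),(258,400),(281,140),(282,400)]),.065);print('rim',T)
print('head',onz(i,g([(248,350)]),.042)); print('cap',onz(i,g([(327,350)]),.042), onz(i,g([(316,316),(316,381)]),.042))
z=.1677-.046
J=onz(i,g([(161,355),(397,357),(219,355),(342,355)]),z-.047);print('jaws top',J[:2].mean(0),J[2:].mean(0))
J=onz(i,g([(167,440),(392,430)]),z);print('jaws hinge',J.mean(0))
E
```

```text
rim [[0.5070156  0.16602529 0.065     ]
 [0.50511789 0.10850263 0.065     ]
 [0.51129828 0.16299142 0.065     ]
 [0.51021542 0.10839024 0.065     ]]
head [[0.50241986 0.11275936 0.042     ]]
cap [[0.52052873 0.11236039 0.042     ]] [[0.51812625 0.12047686 0.042     ]
 [0.51789674 0.10493751 0.042     ]]
jaws top [0.50995839 0.12112725 0.0747    ] [0.5102595 0.1213302 0.0747   ]
jaws hinge [0.51034122 0.12183056 0.1217    ]
```

>>> drive_tool([
  [0,0.05,0.8,0.2],
  [0,0,0.8,0],
  [0,0,0.8,0],
  [0,0,0.6,0],
  [0,0,0.3,0],
  [0,0,0,0],
  [0,0,0,0],
])

```text
time: 9.7
ee_pos: [0.513, 0.1127, 0.1325]
tcp_rot: [2.251, 2.189, 0.0]
force: [0.1, 0.7, -2.2]
gripper_width: 0.0488
```

```bash
sed -i 's/\[.5125,.1115,.165\]/[.513,.112,.126]/' look.py; python3 look.py w8
```

```text
now [0.513  0.1127 0.1325] yaw -1.58 tz [ 0.0012 -0.0012 -1.    ] w 0.0488 F [ 0.09  0.67 -2.18] M [0.01 0.07 0.01] t 9.7
[np.float64(-0.07), np.float64(0.01), np.float64(0.65), np.float64(0.02)],
```

View pics/w8.png

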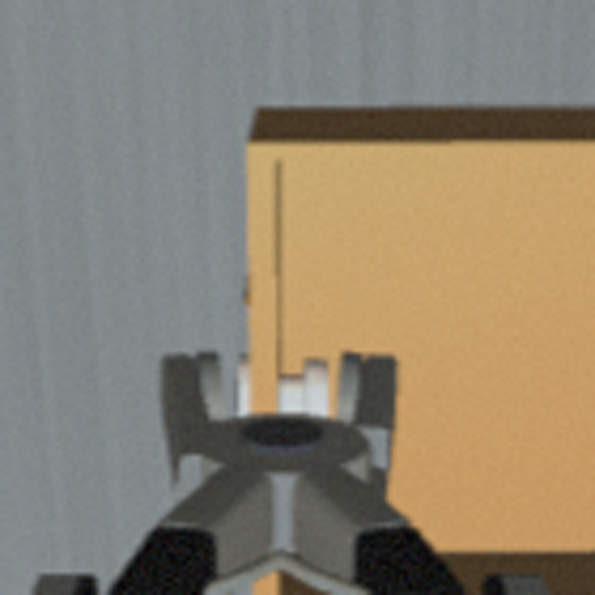

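>>> drive_tool([
  [-0.07,0,0.25,0],
  [0,0,0.15,0],
  [0,0,0,0],
  [0,0,0,0],
])

```text
time: 10.25
ee_pos: [0.5132, 0.112, 0.1287]
tcp_rot: [2.25, 2.189, 0.002]
force: [-0.0, -0.2, -1.4]
gripper_width: 0.049
```

>>> drive_tool([
  [0,0,0.1,0],
  [0,0,0,0],
  [0,0,0,0],
])

```text
time: 10.62
ee_pos: [0.5132, 0.1121, 0.1277]
tcp_rot: [2.25, 2.189, 0.002]
force: [0.3, -0.1, -2.3]
gripper_width: 0.049
```

>>> drive_tool([
  [0,0,0.1,0],
  [0,0,0,0],
  [0,0,0,0],
])

```text
time: 11.0
ee_pos: [0.5134, 0.1122, 0.1272]
tcp_rot: [2.25, 2.189, 0.003]
force: [-0.7, 0.1, -1.0]
gripper_width: 0.0487
```

>>> drive_tool([
  [0,0,0.1,0],
  [0,0,0,0],
  [0,0,0,0],
])

```text
time: 11.38
ee_pos: [0.5135, 0.1124, 0.1271]
tcp_rot: [2.251, 2.19, 0.003]
force: [-0.9, 0.1, 1.2]
gripper_width: 0.0492
```

>>> drive_tool([
  [0,0,0,0],
])

```text
time: 11.5
ee_pos: [0.5135, 0.1123, 0.1271]
tcp_rot: [2.251, 2.19, 0.003]
force: [-1.3, -0.2, 1.0]
gripper_width: 0.0489
```

>>> drive_tool([
  [0,0,0,0],
  [0,0,0,0],
], claw=-0.11)

```text
time: 11.75
ee_pos: [0.5135, 0.1124, 0.1275]
tcp_rot: [2.251, 2.19, 0.003]
force: [-1.6, 0.1, 3.2]
gripper_width: 0.0475
```

>>> drive_tool([
  [0,0,0,0],
  [0,0,0,0],
], claw=-0.08)

```text
time: 12.0
ee_pos: [0.5135, 0.1125, 0.1279]
tcp_rot: [2.251, 2.19, 0.004]
force: [-2.2, 0.1, 2.8]
gripper_width: 0.0462
```

>>> drive_tool([
  [0,0,-0.03,0],
  [0,0,0,0],
], claw=-0.05)

```text
time: 12.25
ee_pos: [0.5134, 0.1124, 0.1283]
tcp_rot: [2.251, 2.19, 0.004]
force: [-1.1, -0.3, 3.6]
gripper_width: 0.0458
```

>>> drive_tool([
  [0,0,-0.03,0],
  [0,0,0,0],
], claw=-0.02)

```text
time: 12.5
ee_pos: [0.5133, 0.1124, 0.1287]
tcp_rot: [2.251, 2.19, 0.003]
force: [-2.5, -0.5, 4.1]
gripper_width: 0.0438
```

>>> drive_tool([
  [0,0,-0.04,0],
  [0,0,0,0],
], claw=0.01)

```text
time: 12.75
ee_pos: [0.5133, 0.1123, 0.1291]
tcp_rot: [2.252, 2.19, 0.003]
force: [-2.3, -0.2, 4.2]
gripper_width: 0.0427
```

```bash
python3 look.py w9
```

```text
now [0.5133 0.1123 0.1291] yaw -1.58 tz [ 1.7e-03  9.0e-04 -1.0e+00] w 0.0427 F [-2.25 -0.24  4.24] M [-0.08  0.6   0.06] t 12.75
[np.float64(-0.04), np.float64(-0.02), np.float64(0.31), np.float64(0.02)],
```

View pics/w9.png

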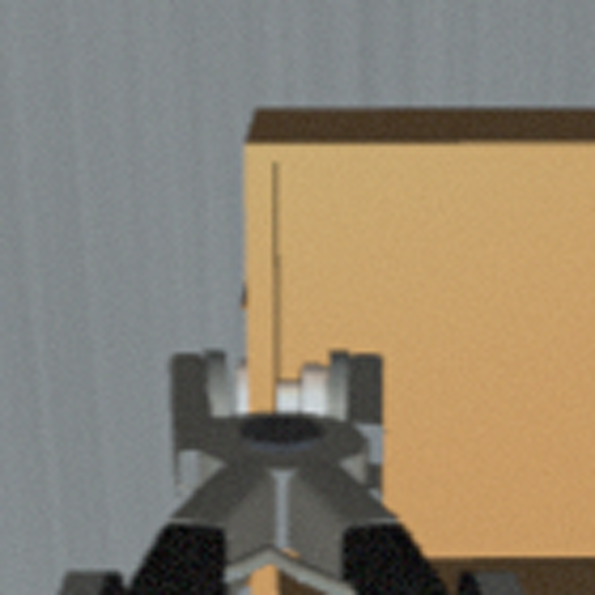

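>>> drive_tool([
  [0,-0.05,-0.04,0],
  [0,-0.05,0,0],
], claw=0.04)

```text
time: 13.05
ee_pos: [0.5128, 0.1123, 0.1295]
tcp_rot: [2.251, 2.189, 0.005]
force: [-0.3, -1.3, 2.8]
gripper_width: 0.0412
```

>>> drive_tool([
  [0,0,-0.04,0],
  [0,-0.03,0,0],
], claw=0.07)

```text
time: 13.3
ee_pos: [0.5129, 0.1123, 0.1298]
tcp_rot: [2.25, 2.189, 0.005]
force: [-0.8, -0.5, 3.7]
gripper_width: 0.0399
```

>>> drive_tool([
  [0,0,-0.03,0],
  [0,0,0,0],
], claw=0.1)

```text
time: 13.55
ee_pos: [0.513, 0.1123, 0.1302]
tcp_rot: [2.25, 2.189, 0.006]
force: [-0.5, 0.1, 3.5]
gripper_width: 0.0388
```

>>> drive_tool([
  [0,0,-0.03,0],
  [0,0,0,0],
], claw=0.13)

```text
time: 13.8
ee_pos: [0.5131, 0.1123, 0.1305]
tcp_rot: [2.25, 2.189, 0.006]
force: [-1.2, -0.2, 2.6]
gripper_width: 0.0379
```

>>> drive_tool([
  [0,0,-0.03,0],
  [0,0,0,0],
], claw=0.16)

```text
time: 14.05
ee_pos: [0.513, 0.1123, 0.1309]
tcp_rot: [2.25, 2.189, 0.006]
force: [-0.4, 0.1, 3.2]
gripper_width: 0.0364
```

>>> drive_tool([
  [0,0,-0.02,0],
  [0,0,0,0],
], claw=0.19)

```text
time: 14.3
ee_pos: [0.5128, 0.1123, 0.1312]
tcp_rot: [2.25, 2.189, 0.005]
force: [-1.1, -0.6, 3.8]
gripper_width: 0.0348
```

>>> drive_tool([
  [0,0,-0.02,0],
  [0,0,0,0],
], claw=0.22)

```text
time: 14.55
ee_pos: [0.5126, 0.1123, 0.1316]
tcp_rot: [2.251, 2.189, 0.005]
force: [-1.2, -0.4, 4.9]
gripper_width: 0.0336
```

>>> drive_tool([
  [0,0,-0.02,0],
  [0,0,0,0],
], claw=0.25)

```text
time: 14.8
ee_pos: [0.5125, 0.1123, 0.1319]
tcp_rot: [2.251, 2.19, 0.004]
force: [-1.0, -0.7, 3.9]
gripper_width: 0.0326
```

```bash
python3 look.py w10
```

```text
now [0.5125 0.1123 0.1319] yaw -1.58 tz [ 0.0029  0.001  -1.    ] w 0.0326 F [-1.01 -0.74  3.87] M [-0.07  0.5   0.06] t 14.8
[np.float64(-0.03), np.float64(0.05), np.float64(0.59), np.float64(0.02)],
```

View pics/w10.png

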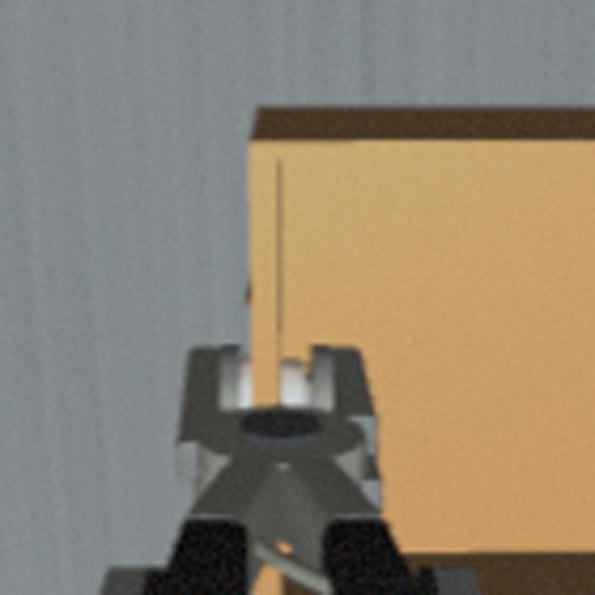

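The cap now looks flat against the wall at crop (290,385). I'll squeeze a little more, limited to 40 N, to be sure it's home.

>>> drive_tool([
  [0,0,-0.01,0],
  [0,0,0,0],
  [0,0,0,0],
], claw=0.3)

```text
time: 15.22
ee_pos: [0.5124, 0.1124, 0.1323]
tcp_rot: [2.251, 2.19, 0.004]
force: [-1.2, -1.3, 4.8]
gripper_width: 0.0305
```

```bash
python3 look.py w11
```

```text
now [0.5124 0.1124 0.1323] yaw -1.57 tz [ 0.0023  0.0012 -1.    ] w 0.0305 F [-1.24 -1.29  4.78] M [-0.12  0.57  0.08] t 15.225
[np.float64(-0.03), np.float64(0.06), np.float64(0.63), np.float64(0.03)],
```

View pics/w11.png

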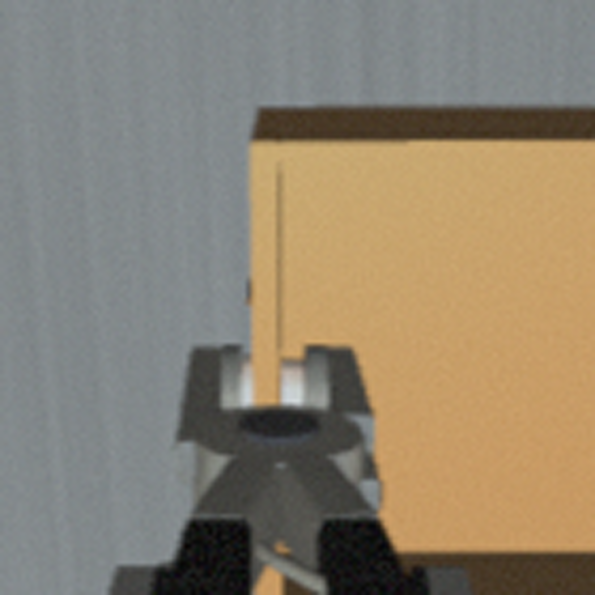

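>>> drive_tool([
  [0,0,-0.01,0],
  [0,0,0,0],
  [0,0,0,0],
], claw=0.35)

```text
time: 15.65
ee_pos: [0.5123, 0.1124, 0.1325]
tcp_rot: [2.251, 2.191, 0.004]
force: [-2.4, -0.4, 4.9]
gripper_width: 0.0297
```

>>> drive_tool([
  [0,0,0,0],
  [0,0,0,0],
])

```text
time: 15.9
ee_pos: [0.5123, 0.1123, 0.1325]
tcp_rot: [2.251, 2.191, 0.004]
force: [-1.7, -0.3, 5.3]
gripper_width: 0.0299
```

```bash
python3 look.py w12
```

```text
now [0.5123 0.1123 0.1325] yaw -1.54 tz [ 0.0022  0.0011 -1.    ] w 0.0299 F [-1.71 -0.29  5.29] M [-0.07  0.57  0.  ] t 15.9
[np.float64(-0.03), np.float64(0.07), np.float64(0.65), np.float64(0.06)],
```

View pics/w12.png

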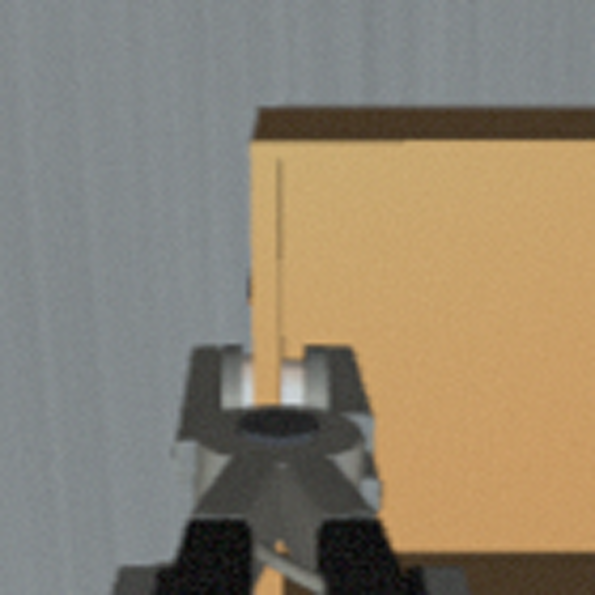

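>>> drive_tool([
  [0,0,0,0],
  [0,0,0,0],
], claw=0.2)

```text
time: 16.2
ee_pos: [0.5123, 0.1124, 0.1315]
tcp_rot: [2.25, 2.19, 0.003]
force: [-0.8, 0.8, 3.2]
gripper_width: 0.0342
```

>>> drive_tool([
  [0,0,0.03,0],
  [0,0,0.03,0],
], claw=0.1)

```text
time: 16.45
ee_pos: [0.5122, 0.1124, 0.1304]
tcp_rot: [2.25, 2.19, 0.003]
force: [-0.6, 0.2, 3.4]
gripper_width: 0.0386
```

>>> drive_tool([
  [0,0,0.03,0],
  [0,0,0.03,0],
], claw=0.0)

```text
time: 16.7
ee_pos: [0.512, 0.1123, 0.1293]
tcp_rot: [2.25, 2.191, 0.002]
force: [-0.5, -0.9, -0.9]
gripper_width: 0.0431
```

>>> drive_tool([
  [0,0,0.03,0],
  [0,0,0.03,0],
], claw=-0.1)

```text
time: 16.95
ee_pos: [0.5118, 0.1122, 0.1285]
tcp_rot: [2.25, 2.191, 0.001]
force: [-0.4, 0.9, -2.6]
gripper_width: 0.0471
```

```bash
python3 look.py w13
```

```text
now [0.5118 0.1122 0.1285] yaw -1.54 tz [ 1.4e-03 -2.0e-04 -1.0e+00] w 0.0471 F [-0.4   0.85 -2.59] M [-0.03 -0.01  0.01] t 16.95
[np.float64(-0.02), np.float64(0.12), np.float64(0.25), np.float64(0.06)],
```

View pics/w13.png

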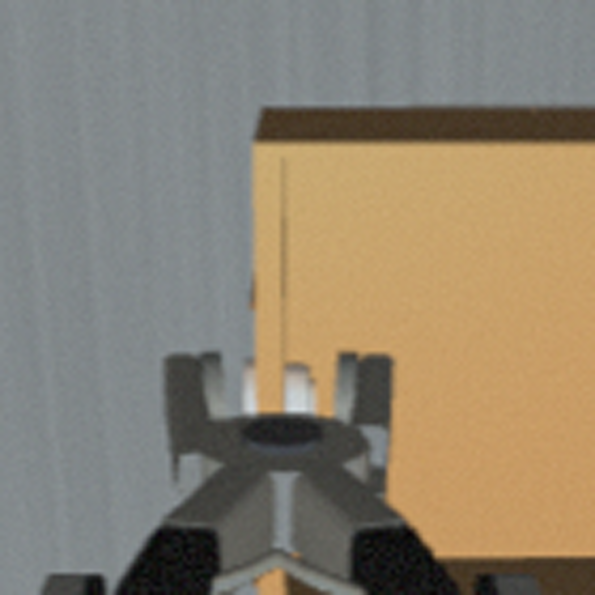

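The cap sits flat against the wall with no gap and the jaws are clear of it. Next I lift the pliers and take them back to the stand.

>>> drive_tool([
  [0,0,-1,0],
  [0,0,-1.5,0],
  [0,0,-2,0],
  [0,0,-2,0],
  [0,0,-1,0],
  [0,0,0,0],
])

```text
time: 17.75
ee_pos: [0.5126, 0.1122, 0.2102]
tcp_rot: [2.25, 2.189, 0.007]
force: [0.3, 0.6, -2.9]
gripper_width: 0.0472
```

```bash
python3 - <<'E'
from h import *
save('w14',ctrl.grab_frame('wrist'))
plan([.5152,.2863,.2],17.7,8)
E
```

```text
now [0.5123 0.1121 0.2096] yaw -1.57 tz [ 0.0042  0.001  -1.    ] w 0.0468 F [-0.48 -0.16 -2.72] M [0.   0.05 0.01] t 17.8
[np.float64(2.18), np.float64(-0.02), np.float64(0.12), np.float64(-2.41)],[np.float64(2.18), np.float64(0.07), np.float64(0.12), np.float64(-2.41)],[np.float64(2.17), np.float64(0.16), np.float64(0.12), np.float64(-2.41)],[np.float64(2.16), np.float64(0.25), np.float64(0.12), np.float64(-2.41)],[np.float64(2.15), np.float64(0.34), np.float64(0.12), np.float64(-2.41)],[np.float64(2.13), np.float64(0.43), np.float64(0.12), np.float64(-2.41)],[np.float64(2.11), np.float64(0.52), np.float64(0.12), np.float64(-2.41)],[np.float64(2.09), np.float64(0.61), np.float64(0.12), np.float64(-2.41)],
```

View pics/w14.png

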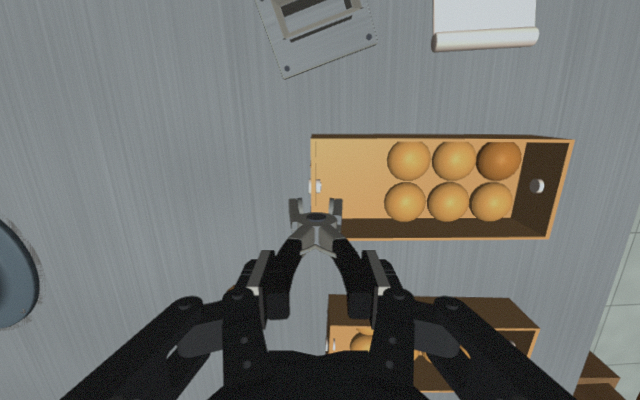

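The cap is home at (318,187), the tray has barely moved, and the pliers hang straight. Moving back to the stand.

>>> drive_tool([
  [2.1,0,0,-2.4],
  [2.1,0.1,0,-2.4],
  [2.1,0.2,0,-2.4],
  [2.1,0.2,0,-2.4],
  [2.1,0.3,0,-2.4],
  [2.1,0.4,0,-2.4],
  [2,0.5,0,-2.4],
  [1.6,0.6,0,-2.2],
  [0,0,0,0],
  [0,0,0,0],
])

```text
time: 19.05
ee_pos: [0.513, 0.2905, 0.2068]
tcp_rot: [1.824, 2.558, -0.001]
force: [0.1, 0.1, -2.2]
gripper_width: 0.0468
```

```bash
python3 - <<'E'
from h import *
plan([.5152,.2863,.165],17.7,2)
E
```

```text
now [0.513  0.2905 0.2068] yaw 19.0 tz [-4.e-04 -6.e-04 -1.e+00] w 0.0468 F [ 0.11  0.13 -2.18] M [0.03 0.03 0.03] t 19.05
[np.float64(-0.23), np.float64(0.04), np.float64(2.09), np.float64(0.65)],[np.float64(-0.23), np.float64(0.04), np.float64(2.09), np.float64(0.65)],
```

>>> drive_tool([
  [-0.3,0.1,1.2,0.7],
  [-0.1,0,1.2,0.6],
  [0,0,1,0],
  [0,0,0.4,0],
  [0,0,0,0],
  [0,0,0,0],
])

```text
time: 19.8
ee_pos: [0.5156, 0.2836, 0.1654]
tcp_rot: [1.861, 2.531, -0.005]
force: [-0.0, -0.1, -2.4]
gripper_width: 0.0474
```

```bash
python3 - <<'E'
from h import *
import pickle
plan([.5152,.2863,.165],17.7,1)
pickle.dump(ctrl.camera_info('wrist'),open('w15.pkl','wb'))
s=ctrl.grab_frame('wrist')
save('w15',cv2.resize(s[130:270,240:400],None,fx=4.25,fy=4.25,interpolation=cv2.INTER_CUBIC))
f=ctrl.grab_frame('scene')
save('f15',cv2.resize(f[100:220,330:470],None,fx=5,fy=5,interpolation=cv2.INTER_CUBIC))
E
```

```text
now [0.5156 0.2836 0.1654] yaw 17.36 tz [-0.0016 -0.0027 -1.    ] w 0.0474 F [-0.01 -0.09 -2.44] M [-0.03 -0.08 -0.01] t 19.8
[np.float64(0.27), np.float64(0.05), np.float64(0.04), np.float64(-0.34)],
```

View pics/w15.png

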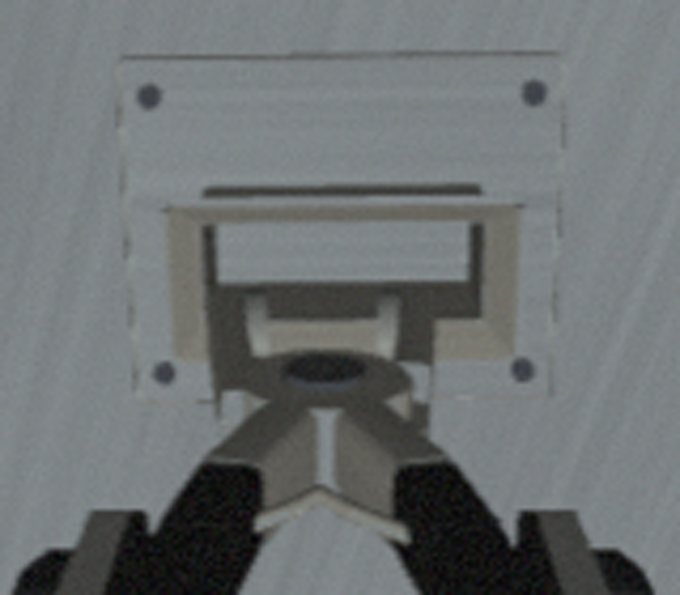

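View pics/f15.png

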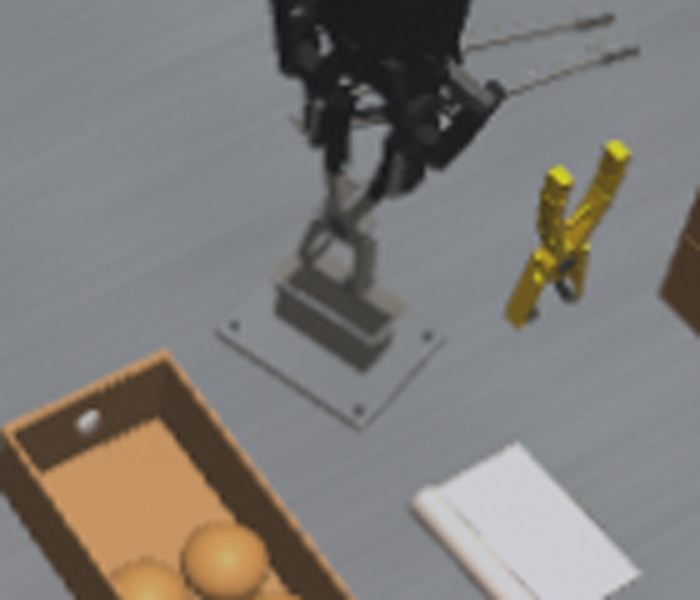

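>>> drive_tool([
  [0.27,0.35,0,-0.3],
  [0,0,0,0],
  [0,0,0,0],
])

```text
time: 20.27
ee_pos: [0.5187, 0.288, 0.1662]
tcp_rot: [1.853, 2.536, -0.002]
force: [0.0, 0.4, -2.0]
gripper_width: 0.0474
```

```bash
python3 - <<'E'
from h import *
plan([.5185,.287,.108],17.7,1)
s=ctrl.grab_frame('wrist')
save('w16',cv2.resize(s[130:270,240:400],None,fx=4.25,fy=4.25,interpolation=cv2.INTER_CUBIC))
E
```

```text
now [0.5187 0.288  0.1662] yaw 17.7 tz [-3.0e-04 -1.6e-03 -1.0e+00] w 0.0474 F [ 0.03  0.4  -2.02] M [0.02 0.03 0.01] t 20.275
[np.float64(-0.08), np.float64(-0.04), np.float64(5.82), np.float64(0.0)],
```

View pics/w16.png

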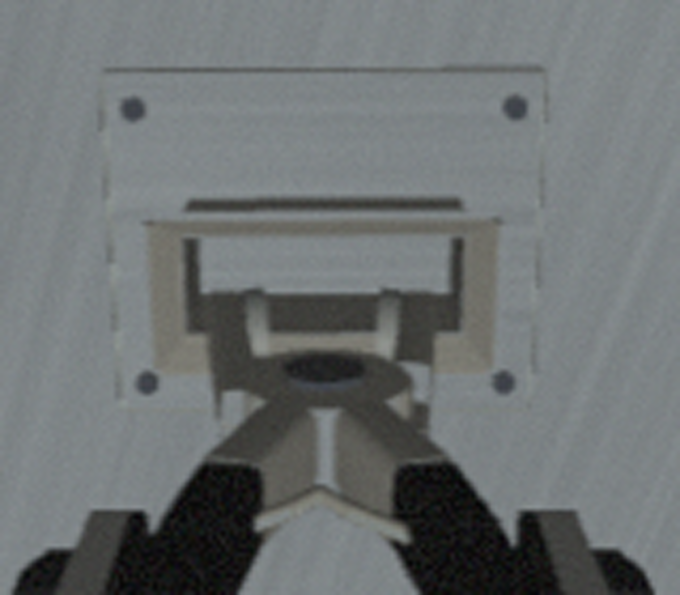

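>>> drive_tool([
  [-0.05,0,0.6,0],
  [0,0,0.6,0],
  [0,0,0.6,0],
  [0,0,0.3,0],
  [0,0,0,0],
  [0,0,0,0],
])

```text
time: 21.08
ee_pos: [0.5185, 0.2872, 0.1432]
tcp_rot: [1.853, 2.536, -0.004]
force: [-0.1, -0.8, -2.0]
gripper_width: 0.0469
```

```bash
python3 - <<'E'
from h import *
plan([.5187,.2875,.108],17.7,1)
s=ctrl.grab_frame('wrist')
save('w17',cv2.resize(s[130:270,240:400],None,fx=4.25,fy=4.25,interpolation=cv2.INTER_CUBIC))
E
```

```text
now [0.5185 0.2872 0.1432] yaw 17.69 tz [-0.0012 -0.0022 -1.    ] w 0.0469 F [-0.11 -0.79 -1.98] M [-0.02  0.01  0.  ] t 21.075
[np.float64(0.03), np.float64(0.04), np.float64(3.52), np.float64(-0.01)],
```

View pics/w17.png

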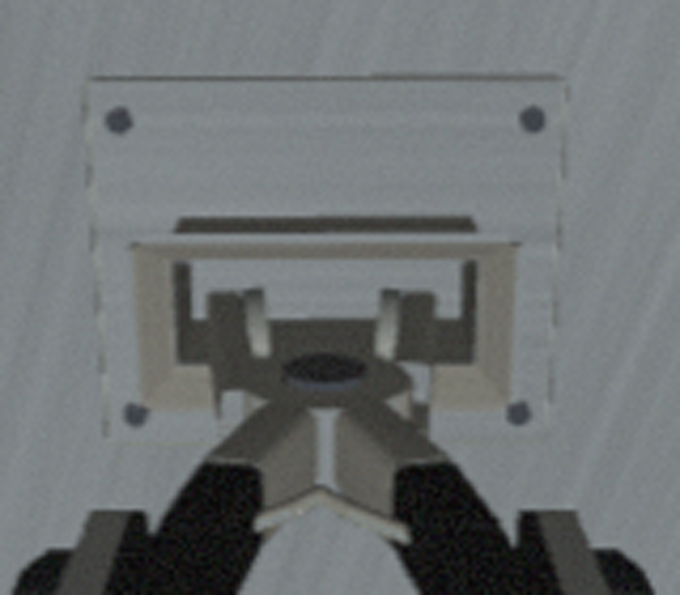

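The jaws are entering the socket, centred. I'll carry on down.

>>> drive_tool([
  [0,0,0.6,0],
  [0,0,0.6,0],
  [0,0,0.6,0],
  [0,0,0.4,0],
  [0,0,0,0],
  [0,0,0,0],
])

```text
time: 21.88
ee_pos: [0.5185, 0.2872, 0.1196]
tcp_rot: [1.853, 2.537, -0.004]
force: [-0.1, 0.7, -2.3]
gripper_width: 0.0472
```

>>> drive_tool([
  [0,0,0.3,0],
  [0,0,0.3,0],
  [0,0,0.2,0],
  [0,0,0,0],
])

```text
time: 22.38
ee_pos: [0.5187, 0.2873, 0.1114]
tcp_rot: [1.853, 2.536, -0.003]
force: [-0.2, -0.6, -1.7]
gripper_width: 0.0472
```

>>> drive_tool([
  [0,0,0.2,0],
  [0,0,0.1,0],
  [0,0,0,0],
])

```text
time: 22.75
ee_pos: [0.5187, 0.2874, 0.1087]
tcp_rot: [1.853, 2.536, -0.002]
force: [-1.0, -2.1, -0.0]
gripper_width: 0.047
```

>>> drive_tool([
  [0,0,0.15,0],
  [0,0,0,0],
])

```text
time: 23.0
ee_pos: [0.5189, 0.2878, 0.1087]
tcp_rot: [1.853, 2.537, -0.001]
force: [-0.3, 0.2, -2.2]
gripper_width: 0.0469
```

>>> drive_tool([
  [0,0,0.15,0],
  [0,0,0.1,0],
  [0,0,0,0],
])

```text
time: 23.38
ee_pos: [0.5191, 0.2883, 0.1086]
tcp_rot: [-1.853, -2.536, -0.001]
force: [-1.0, 0.4, -0.6]
gripper_width: 0.0471
```

```bash
python3 - <<'E'
from h import *
plan([.5187,.2875,.108],17.7,1)
s=ctrl.grab_frame('wrist')
save('w18',cv2.resize(s[130:270,240:400],None,fx=4.25,fy=4.25,interpolation=cv2.INTER_CUBIC))
save('s18',cv2.resize(ctrl.grab_frame('side')[120:220,240:380],None,fx=5,fy=5,interpolation=cv2.INTER_CUBIC))
E
```

```text
now [0.5191 0.2883 0.1086] yaw 17.7 tz [-0.     0.001 -1.   ] w 0.0471 F [-0.97  0.43 -0.64] M [-0.12  0.22 -0.02] t 23.375
[np.float64(-0.06), np.float64(-0.06), np.float64(0.06), np.float64(-0.0)],
```

View pics/w18.png

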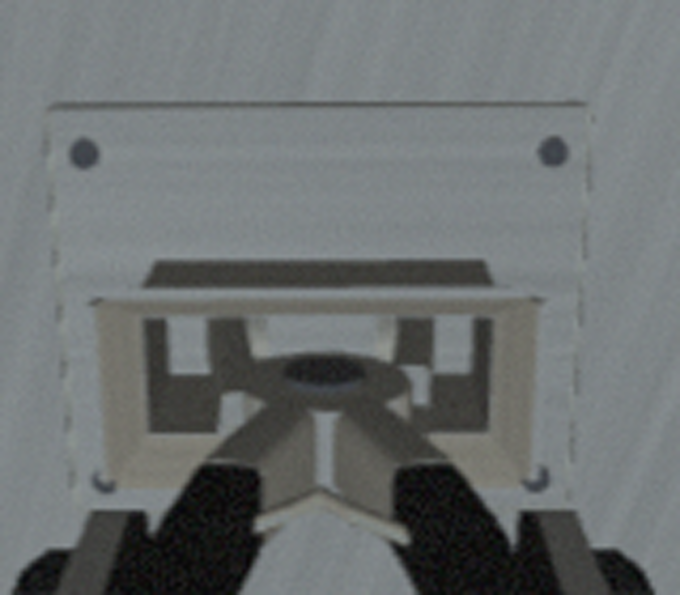

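View pics/s18.png

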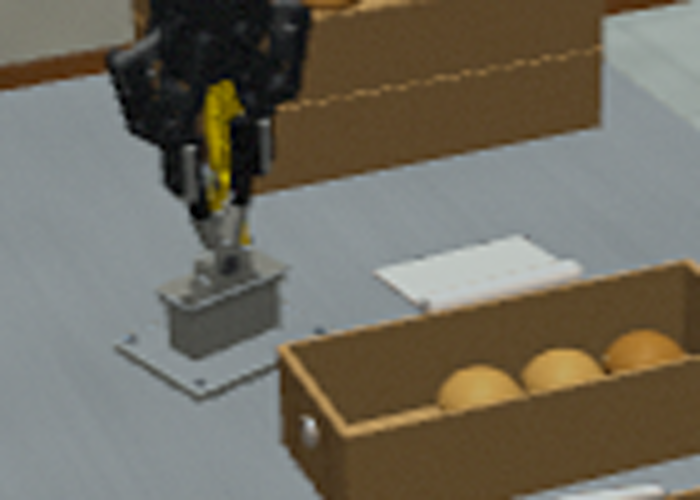

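The pliers are seated at the bottom of the socket. I'll release them gently.

>>> drive_tool([
  [0,0,0,0],
  [0,0,0,0],
], claw=-0.2)

```text
time: 23.72
ee_pos: [0.5193, 0.2882, 0.1075]
tcp_rot: [-1.853, -2.537, -0.001]
force: [-0.3, -0.1, -2.8]
gripper_width: 0.0513
```

>>> drive_tool([
  [0,0,0,0],
  [0,0,0,0],
  [0,0,0,0],
], claw=-0.5)

```text
time: 24.1
ee_pos: [0.5201, 0.2886, 0.1078]
tcp_rot: [1.853, 2.536, 0.004]
force: [0.3, -0.2, 0.2]
gripper_width: 0.0642
```

>>> drive_tool([
  [0,0,0,0],
  [0,0,0,0],
  [0,0,0,0],
  [0,0,-0.5,0],
  [0,0,-0.5,0],
], claw=-1)

```text
time: 24.72
ee_pos: [0.5202, 0.2886, 0.1184]
tcp_rot: [1.853, 2.536, 0.004]
force: [0.4, 0.6, 0.4]
gripper_width: 0.086
```

>>> drive_tool([
  [0,0,-1.5,0],
  [0,0,-2,0],
  [0,0,-2,0],
  [0,0,-2,0],
  [0,0,-2,0],
  [0,0,-1,0],
  [0,0,0,0],
  [0,0,0,0],
])

```text
time: 25.72
ee_pos: [0.5207, 0.2885, 0.2331]
tcp_rot: [1.852, 2.534, 0.012]
force: [-0.3, 0.2, 1.1]
gripper_width: 0.085
```

```bash
python3 - <<'E'
from h import *
plan([.5187,.2875,.108],17.7,1)
save('w19',ctrl.grab_frame('wrist'))
save('s19',cv2.resize(ctrl.grab_frame('side')[100:250,220:420],None,fx=4,fy=4,interpolation=cv2.INTER_CUBIC))
save('f19',cv2.resize(ctrl.grab_frame('scene')[110:270,320:480],None,fx=3.75,fy=3.75,interpolation=cv2.INTER_CUBIC))
E
```

```text
now [0.5207 0.2885 0.2331] yaw 17.67 tz [ 0.0068  0.0048 -1.    ] w 0.085 F [-0.29  0.2   1.08] M [-0.05 -0.    0.03] t 25.725
[np.float64(-0.07), np.float64(-0.32), np.float64(12.51), np.float64(-0.03)],
```

View pics/w19.png

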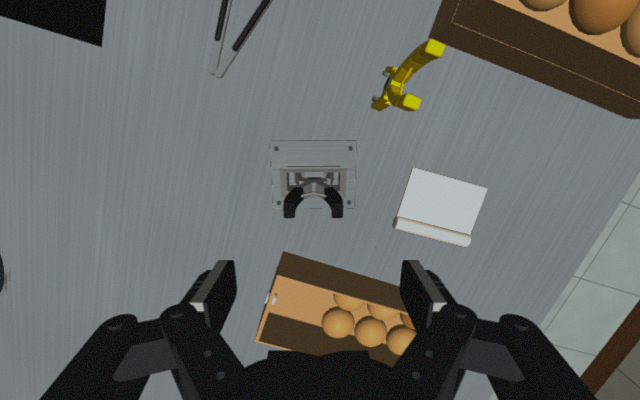

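View pics/s19.png

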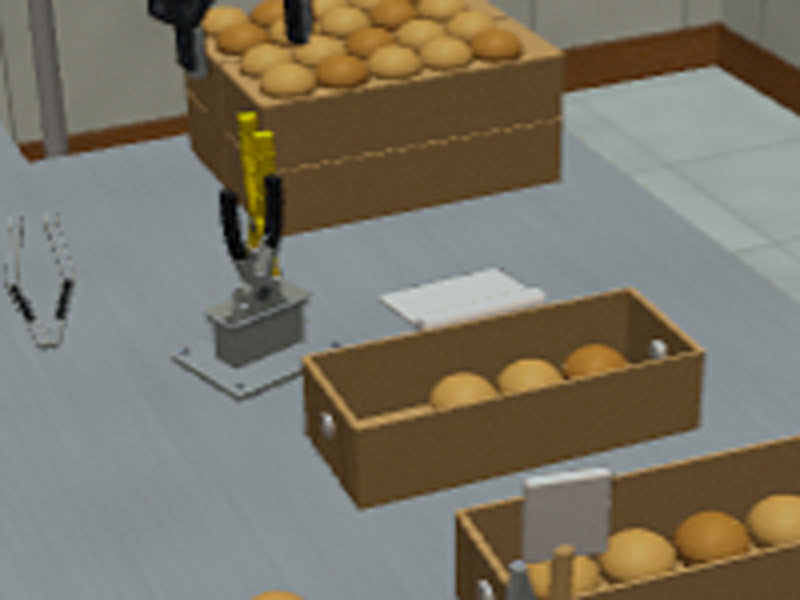

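View pics/f19.png

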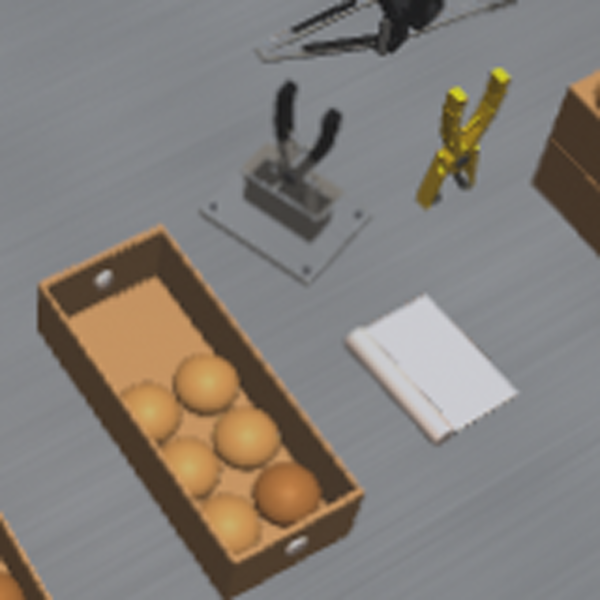

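The pliers stand upright in the socket, the cap is flat on the wall at crop (103,278), and the tray looks unmoved. Handing in.

```bash
python3 -c "
from h import *
print(ctrl.job_done())"
```

```text
the job is handed in; nothing more can be done
None
```

The rivet is set, the pliers are back in their stand, and the job is handed in at about 26 s of the 61 s. The simulator gives no verdict, so this rests on my own readings and pictures.

- **Setting the rivet:** I rested the throat on the rim, then closed the pliers in small steps with the throat still down. The rim load was about 3.5 N at first contact and about 5 to 8 N during the squeeze, against the 20 N limit. The handles stopped firmly at a 30 mm opening, and the grip was capped at 40 N.
- **Last checks:** In the wrist and scene pictures the cap sits flat on the wall with no gap. The pliers stand upright with the jaws down in the socket and the gripper clear. The tray's rim and the bystanders in view are where they were at the start.
- **Not checked directly:** I had no reading of the cap's travel or the force on the cap. That the cap clicked home is judged from the pictures and from the handles stopping firmly.
- **Loose readings:** The force reading wandered by 1 to 2 N. When the pliers touched the bottom of the stand it was unclear, so I judged them seated from the arm stopping and from the pictures.

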